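# Sweep the loose nuts into the catch trough

### The job

Clear the assembly board: with the fingertips, push the three loose hex nuts across the board and over its open front edge, so that all three drop into the catch trough fixed there. Only sweep the nuts along the board, never pick them up or lift them, and leave the bushing that stands among them, and the bearing and the spanner beside the board, where they are.

Things in the scene. Friction and masses are not known exactly. Their poses are not given: they have to be found in the camera images.
- station: Assembly board with catch trough, one unit fixed to the bench. Origin on the bench; x points away from the trough (and robot, within 20 degrees), y along the open edge, z up. Flat rubber top 45 mm above the bench, x -90 to 100 mm, y -150 to 150 mm. Aluminium rails 15 mm wide, 15 mm high (tops at 60 mm) stand outside these limits at the back (x 100 to 115) and both sides.
- edge (a point): Middle of the board's open front edge, at the height of its top (x -90, y 0, z 45 mm in the station's frame); axes as the station's. The edge runs 150 mm to either side along y and has no rail.
- trough (a point): Centre of the inner floor of the open-topped grey trough along the front edge, 6 mm above the bench (x -137, y 0 mm in the station's frame); axes as the station's. Inside it measures 94 mm along x (from the board's front face outward) and 318 mm along y. Its outer walls are 6 mm thick and 45 mm high, level with the board's top.
- nut1: A loose steel hex nut, 30 mm across flats, 34.6 mm across corners, 16 mm high, about 64 g, lying flat on the rubber top of the board. Origin at its centre (8 mm above its underside); z is the bore axis. It slides when pushed from the side. Its start place among the four places side by side on the board varies.
- nut2: A loose steel hex nut, 30 mm across flats, 34.6 mm across corners, 16 mm high, about 64 g, lying flat on the rubber top of the board. Origin at its centre (8 mm above its underside); z is the bore axis. It slides when pushed from the side. Its start place among the four places side by side on the board varies.
- nut3: A loose steel hex nut, 30 mm across flats, 34.6 mm across corners, 16 mm high, about 64 g, lying flat on the rubber top of the board. Origin at its centre (8 mm above its underside); z is the bore axis. It slides when pushed from the side. Its start place among the four places side by side on the board varies.
- bushing: A plain round steel bushing standing upright on the board among the nuts, 36 mm outside diameter, 22 mm bore, 45 mm high, 240 g, loose. Origin at the centre of its underside. To be left where it is: at least 50 mm sideways (along the station's y) between its centre and that of any nut.
- bearing: A ball bearing, 62 mm diameter, 17 mm high, 250 g, lying loose on the bench beside the board, 225 to 255 mm to the +y side of the station's origin. Origin at the centre of its underside. To be left where it is.
- spanner: A steel spanner (open jaw at one end, ring at the other, about 180 mm long and 8 mm thick) lying loose on the bench beside the board, 225 to 250 mm to the -y side of the station's origin, roughly along the station's x. Origin underneath it, near its middle. To be left where it is.

How it is judged:
At the end, for the whole second after the job is handed in: All three nuts lie at rest inside the trough (their centres within its walls and less than 40 mm above the bench, that is below the board's top); bushing, bearing and spanner are within 10 mm of where they started, the bushing upright (x of nut1 in the frame of station between -0.185 and -0.09 m and y of nut1 in the frame of station between -0.16 and 0.16 m and z of each of nut1, nut2, nut3 in the frame of station below 0.04 m and linear speed of each of nut1, nut2, nut3 below 0.02 m/s and x of nut2 in the frame of station between -0.185 and -0.09 m and y of nut2 in the frame of station between -0.16 and 0.16 m and x of nut3 in the frame of station between -0.185 and -0.09 m and y of nut3 in the frame of station between -0.16 and 0.16 m and distance of each of bushing, bearing, spanner from where it was at the start of the episode below 0.01 m and angle between bushing's own z axis and vertical below 0.1 rad); the robot touches nothing.
It fails at once if a nut is lifted more than 9 mm off the board (height (world z) of any of nut1, nut2, nut3 above 0.062 m).
It fails at once if the bushing is shifted by more than 10 mm or tipped (distance of bushing from where it was at the start of the episode above 0.01 m or angle between bushing's own z axis and vertical above 0.2 rad).
It fails at once if the bearing is shifted by more than 10 mm (distance of bearing from where it was at the start of the episode above 0.01 m).
It fails at once if the spanner is shifted by more than 10 mm (distance of spanner from where it was at the start of the episode above 0.01 m).
It also fails if it takes over 48 s, if anything falls off the work surface, if the arm or the gripper's body presses on something with over 40 N, if the wrist force passes 120 N, or if a joint passes its speed limit or range.

### The arm

A 6-joint arm with a two-finger parallel gripper is mounted at the origin on the work surface. World frame = base frame: x ahead of the robot, y to its left, z up, the work surface at z = 0. Lengths are in m, angles in rad, forces in N, time in s.
With the tool pointing down it reaches from about 0.375 to 0.975 m from the base axis. Payload 3.8 kg.
Tool frame: the origin (TCP) lies midway between the tips of the shut fingers; the grasp point (between the pads) lies 19 mm behind it; z points along the fingers, y is the direction in which the jaws open and shut (so a half turn about z gives the same grasp; the last joint's range is limited). The gripper opens to 85 mm and grips with 20 to 120 N. Pads are 22 mm wide; open, the fingers measure 114 mm over their backs; the gripper's body (76 mm by 85 mm) begins 54 mm behind the grasp point. The pads swing forward as they close: fully open they stand 13 mm farther back than shut.
Start: joints at [1.216, 0.264, 1.604, -0, 1.274, -0.037], TCP at [0.211, 0.641, 0.231] pointing down, gripper open.
Joint ranges: [-2.63, 2.63], [-0.94, 2.18], [0.31, 2.57], [-1.31, 4.45], [0, 2.66], [-2.55, 2.55]. Speed limits (rad/s): [2.57, 2.57, 3.14, 3.14, 3.14, 3.14].

### API

Orientations are given as a rotation vector (axis times angle).
In Python, from workcell import bot gives the robot as it stands.
- The arm moves only by the tool arm_command, never from a script. Its argument "targets" is text: rows parted by semicolons, each of 7 numbers parted by spaces: the shift along the tool's x, y, z in mm, then the turn, a rotation vector about the tool's x, y, z in degrees, then the opening, from 0 (shut) to 1 (fully open). A call has 1 to 10 rows; each row is the pose to reach, as a shift and turn from the pose commanded when the call began, along the tool's axes at that moment; what a row does not reach only later rows make up. A row lasts 1/12 s, in which the tool goes at most 41.7 mm and 7.16 degrees, less where a joint would pass 70% of its speed; a pose out of reach is approached as far as the arm can. A call with a gripper value outside its range is refused whole. The fingers move at their own pace and stop on an object; "newtons" is the grip in N (left out, the last holds). Time passes only in rows, so rows that repeat a pose let the fingers close. It gives the time, the measured TCP pose, the force and the opening at its end, in the units of the state.
- bot.read_state(): the state, without advancing time (a new reading comes with each control period).
- bot.read_camera(name): name is "scene" or "top"; returns (picture, depth): 420x560x3 uint8, blue, green, red; 420x560 float32, m along the optical axis (not along the pixel's ray), 0 where there is no reading.
- bot.camera_params(name): a dict with "fov_y" (degrees; the focal length in pixels is half the picture's height over the tangent of half this angle, whatever the lens; pixels are square), "cx", "cy" (the principal point, pixels), "k1" (the pictures are not rectified: a ray, as slopes to the right and down, at radius r is drawn at 1 + k1 r^2 times it, then the intrinsics apply), "xyz" and "rotation" of the camera in the world. Camera axes: x right, y up, looking along -z (the intrinsics and any distortion apply to the point x, -y, -z); pixel columns grow to the right and rows downward; lengths in m; the calibration is good to about 2 mm. A picture is of the moment at which its call begins. camera_params takes no time and is no camera call.
- bot.finish_job(): hands the job in, once; it reports no verdict.
The state is a dict: "time": time; "q": joint angles; "joint_vel": joint speeds; "joint_torque": joint torques, N m; "tool_pos": TCP position; "tcp_rot": TCP orientation; "wrist_force": force on the tool from outside, world axes, zero at the start; "torque": the same for the moment, N m; "width": opening from 0.0 (shut) to 1.0 (fully open).
Only numpy, scipy, OpenCV 4.12 (cv2) and the standard library are available. Lean on these libraries where they do the work, as an engineer would, in place of code of your own. Each camera call takes 0.05 s, during which the arm holds its last target.

## Working session

There is one attempt and no reset: what is moved stays moved. The work goes in short steps, Python scripts to look and compute and a tool call to move; the robot and the scene stay as the last step left them, time stands still between calls to the robot, and variables do not carry over. Pictures are saved under pics/ and viewed, and the job is handed in when it is done.

Besides the shell and the picture viewer there is one more tool, called by a JSON object that holds its "op" and its "data", one argument or row to a line. arm_command: Moves the arm, as the interface text tells. Its arguments: {"type":"object","properties":{"targets":{"type":"string"},"newtons":{"type":"number"}},"required":["targets"]}

```bash
mkdir -p pics
cat > h.py <<'E'
import numpy as np, cv2
from scipy.spatial.transform import Rotation as R
from workcell import bot
def world(name,depth):
    p=bot.camera_params(name); H,W=depth.shape
    f=H/2/np.tan(np.radians(p['fov_y'])/2)
    K=np.array([[f,0,p['cx']],[0,f,p['cy']],[0,0,1.]])
    u,v=np.meshgrid(np.arange(W),np.arange(H))
    pts=np.stack([u,v],-1).reshape(-1,1,2).astype(np.float64)
    n=cv2.undistortPoints(pts,K,np.array([p['k1'],0,0,0.])).reshape(H,W,2)
    c=np.stack([n[...,0]*depth,-n[...,1]*depth,-depth],-1)
    r=np.array(p['rotation'])
    Rm=r if r.shape==(3,3) else (R.from_rotvec(r).as_matrix() if r.size==3 else R.from_quat(r).as_matrix())
    w=c@Rm.T+np.array(p['xyz']); w[depth==0]=np.nan
    return w
E
python3 - <<'E'
from h import *
for n in ("top","scene"):
    im,d=bot.read_camera(n); cv2.imwrite(f"pics/{n}0.png",im); np.save(f"{n}0.npy",d); print(n,bot.camera_params(n))
print(bot.read_state())
E
```

```text
top {'fov_y': 55.904407588967736, 'cx': 278.87489396618275, 'cy': 204.63530952036882, 'k1': -0.05873973543462463, 'xyz': array([0.49571147, 0.04161015, 0.90598598]), 'rotation': array([ 0.02767845, -0.08219892, -1.55018504])}
scene {'fov_y': 55.409894944647576, 'cx': 278.51340971990226, 'cy': 213.09130443118624, 'k1': -0.05257022793858347, 'xyz': array([ 1.02068995, -0.18378976,  0.59015156]), 'rotation': array([0.67622033, 0.43912877, 1.0397007 ])}
{'time': 0.1, 'q': array([ 1.21612391e+00,  2.64687259e-01,  1.60523901e+00,  1.73735473e-06,
        1.27369617e+00, -3.69098979e-02]), 'joint_vel': array([-4.94432870e-04, -2.37582264e-03, -2.85506209e-03,  1.70090083e-05,
       -3.64124086e-04, -2.76916658e-04]), 'joint_torque': array([ 4.67221034e-04, -5.16707754e+01, -3.68587911e+01,  1.91667277e-05,
        6.26313355e-03, -4.71789061e-07]), 'tool_pos': array([0.21067697, 0.64058695, 0.23007931]), 'tcp_rot': array([-0.49698067, -3.10163081,  0.00312656]), 'wrist_force': array([ 0.17362439,  0.14662474, -0.35525369]), 'torque': array([-0.06417235,  0.01307028,  0.01829595]), 'width': 1.0003700865110354}
```

View pics/top0.png

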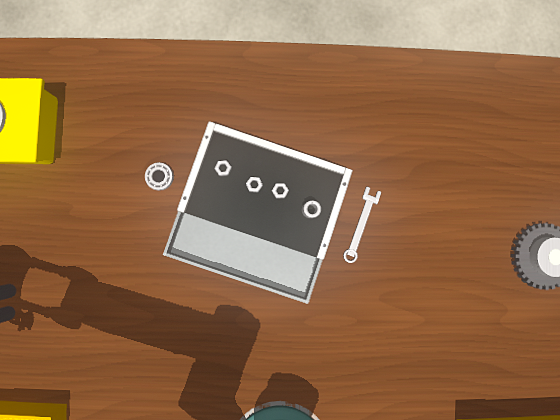

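View pics/scene0.png

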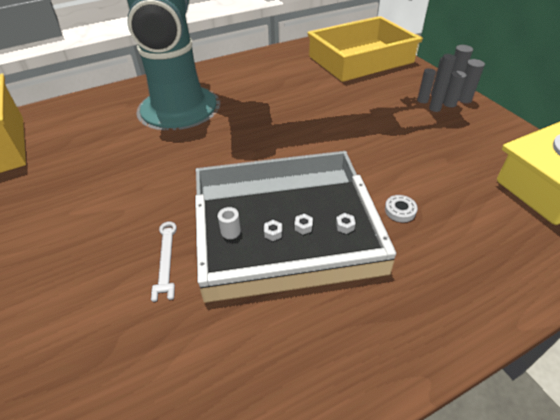

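The top view shows nuts at about (223,167), (255,184) and (280,190), with the bushing at (312,208). The board is yawed, with its trough towards the robot. The bearing is at (158,176) and the spanner at about (360,225).

Run:
```python
from h import *
d=np.load("top0.npy"); w=world("top",d); im=cv2.imread("pics/top0.png")
z=w[...,2]; roi=np.zeros(z.shape,bool); roi[115:310,155:360]=1
print("board z",np.median(z[170:180,295:300]),"trough",np.median(z[235:245,230:240]),'bench',np.median(z[320:330,400:420]))
m=(roi&(z>0.052)).astype(np.uint8)
n,l,s,c=cv2.connectedComponentsWithStats(m)
for i in range(1,n):
    if s[i,4]<20: continue
    P=w[l==i]; print(i,s[i],c[i].round(1),'mid',((P.min(0)+P.max(0))/2).round(4),'mean',P.mean(0).round(4),'zmax',P[:,2].max().round(4))
    if s[i,4]>700:
        r=cv2.minAreaRect(P[:,:2].astype(np.float32)*1000); print(r,cv2.boxPoints(r))
# unit outline (all)
m=(roi&(z>0.03)); m2=(roi&(z>0.004)).astype(np.uint8)
n,l,s,c=cv2.connectedComponentsWithStats(m2); i=1+s[1:,4].argmax()
P=w[l==i]; r=cv2.minAreaRect(P[:,:2].astype(np.float32)*1000); print('unit',r,cv2.boxPoints(r))
```

```text
board z 0.04617031453101467 trough 0.007058478406653523 bench nan
1 [ 178  122  174  138 2436] [270.1 172.5] mid [0.5868 0.0423 0.0594] mean [0.6249 0.0328 0.0603] zmax 0.0667
((588.1846923828125, 42.591766357421875), (329.1632995605469, 205.75656127929688), 72.44424438476562) [[ 440.4547   -83.29275]
 [ 636.6279  -145.35587]
 [ 735.9147   168.47629]
 [ 539.74146  230.5394 ]]
2 [215 160  16  16 128] [222.6 167.7] mid [0.633  0.1356 0.0585] mean [0.6325 0.1352 0.061 ] zmax 0.0648
3 [246 177  16  15 131] [253.4 183.9] mid [0.5987 0.068  0.059 ] mean [0.5988 0.0682 0.0614] zmax 0.065
4 [272 183  16  15 133] [279.4 190.2] mid [0.5868 0.012  0.0596] mean [0.5864 0.0121 0.0613] zmax 0.0652
5 [302 200  18  18 197] [310.7 208.8] mid [ 0.5469 -0.0529  0.073 ] mean [ 0.5464 -0.053   0.0847] zmax 0.0935
unit ((544.5385131835938, 58.6474609375), (355.25836181640625, 325.83624267578125), 72.15560150146484) [[ 335.02655  -60.51288]
 [ 645.18756 -160.35986]
 [ 754.0505   177.8078 ]
 [ 443.88947  277.6548 ]]
```

```bash
cat >> h.py <<'E'
O=np.array([.5763,.0464]); a=np.radians(-17.6)
M=np.array([[np.cos(a),np.sin(a)],[-np.sin(a),np.cos(a)]])
def st(p): return M@(np.array(p[:2])-O)
def rel(s):
    "tool-frame shift (mm) to station point x,y and world z"
    b=bot.read_state(); p=np.r_[M.T@np.array(s[:2])+O,s[2]]
    return (R.from_rotvec(b['tcp_rot']).as_matrix().T@(p-b['tool_pos'])*1000).round(1)
E
python3 - <<'E'
from h import *
for n,p in dict(A=(.633,.1354),B=(.5988,.068),C=(.5866,.012),bush=(.5467,-.053)).items(): print(n,st(p).round(4))
Rm=R.from_rotvec(bot.read_state()['tcp_rot']).as_matrix(); print(Rm.round(3)); print([ (M@Rm[:2,i]).round(3) for i in (0,1)])
print(rel((.071,.102,.2)),rel((.071,.102,.1)))
E
```

```text
A [0.0271 0.102 ]
B [0.0149 0.0274]
C [ 0.0202 -0.0297]
bush [ 0.0018 -0.1037]
[[-0.95   0.312 -0.001]
 [ 0.312  0.95  -0.002]
 [ 0.    -0.002 -1.   ]]
[array([-1.   ,  0.011]), array([0.011, 1.   ])]
[-602.9 -347.4   30.7] [-602.9 -347.2  130.7]
```

{"op": "arm_command", "data": {
  "targets": "-40 -23 0 0 0 0 0.25;-80 -46 0 0 0 0 0.25;-115 -66 0 0 0 0 0.25;-150 -87 0 0 0 0 0.25;-185 -107 0 0 0 0 0.25;-220 -127 0 0 0 0 0.25;-255 -147 0 0 0 0 0.25;-285 -164 0 0 0 0 0.25;-310 -179 0 0 0 0 0.25;-320 -185 0 0 0 0 0.25",
  "newtons": 40
}}

```text
time: 0.93
tool_pos: [0.4592, 0.3621, 0.2308]
tcp_rot: [0.502, 3.101, -0.003]
wrist_force: [-0.7, 0.5, 0.5]
width: 0.25
```

{"op": "arm_command", "data": {
  "targets": "-30 -17 5 0 0 0 0.25;-65 -37 10 0 0 0 0.25;-100 -57 20 0 0 0 0.25;-135 -77 30 0 0 0 0.25;-170 -98 50 0 0 0 0.25;-205 -118 70 0 0 0 0.25;-240 -138 90 0 0 0 0.25;-265 -153 100 0 0 0 0.25;-280 -162 100 0 0 0 0.25;-283 -163 100 0 0 0 0.25"
}}

```text
time: 1.77
tool_pos: [0.6757, 0.1195, 0.1292]
tcp_rot: [-0.502, -3.099, 0.002]
wrist_force: [0.1, 0.3, 0.2]
width: 0.247
```

Run:
```python
from h import *
im,d=bot.read_camera("scene"); cv2.imwrite("pics/s1.png",im[100:320,150:450].repeat(2,0).repeat(2,1))
im,d=bot.read_camera("top"); cv2.imwrite("pics/t1.png",im[90:310,140:400].repeat(2,0).repeat(2,1))
b=bot.read_state(); print(b['time'],st(b['tool_pos']),b['tool_pos'],b['width'],b['wrist_force'],b['tcp_rot'])
print(rel((.071,.102,.05)),rel((.078,.102,.05)))
```

```text
1.8667 [0.07130014 0.10235862] [0.67521279 0.12240826 0.1312432 ] 0.2496502964007027 [ 0.77352952  0.48643541 -0.25197498] [-4.99104480e-01 -3.10101018e+00 -1.07636764e-03]
[ 0.2 -0.4 81.2] [-6.8 -0.3 81.2]
```

View pics/s1.png

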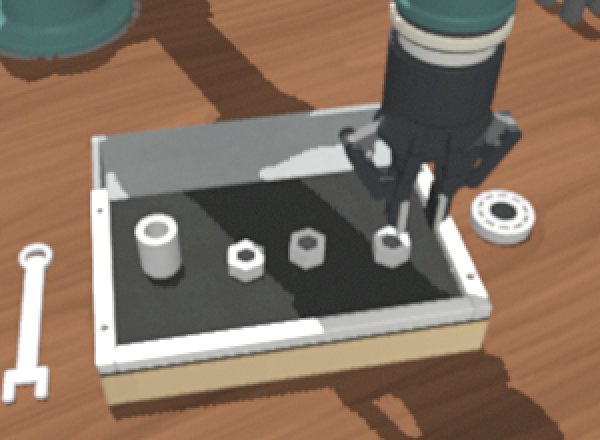

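View pics/t1.png

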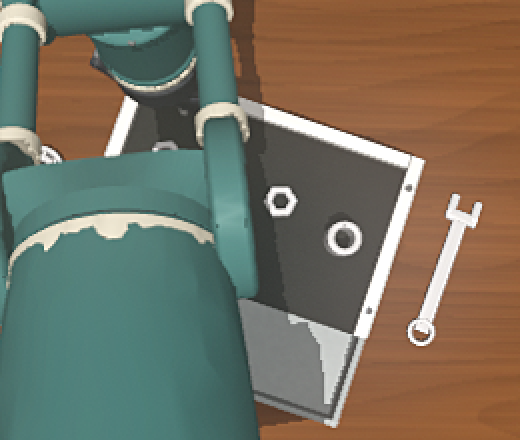

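{"op": "arm_command", "data": {
  "targets": "-2 0 15 0 0 0 0.25;-4 0 35 0 0 0 0.25;-4 0 50 0 0 0 0.25;-4 0 60 0 0 0 0.25;-4 0 65 0 0 0 0.25;-4 0 65 0 0 0 0.25"
}}

```text
time: 2.37
tool_pos: [0.6769, 0.1216, 0.0642]
tcp_rot: [-0.495, -3.099, 0.002]
wrist_force: [-0.4, -0.1, 0.7]
width: 0.246
```

Run:
```python
from h import *
im,d=bot.read_camera("scene"); cv2.imwrite("pics/s2.png",cv2.resize(im[150:270,270:430],None,fx=4,fy=4))
b=bot.read_state(); print(b['time'],st(b['tool_pos']),b['tool_pos'],b['width'],b['wrist_force'])
w=world("scene",d); z=w[...,2]
for y in range(150,260,1):
  for x in range(270,400): pass
S=(w[...,:2]-O)@M.T
m=(z>.05)&(z<.09)&(S[...,1]>.06)&(S[...,1]<.14)&(S[...,0]>-.02)&(S[...,0]<.095)
P=np.c_[S[m],z[m]]*1000
tops=P[P[:,2]<63]; 
for lo,hi in ((54,64),(64,72),(72,82)):
  q=P[(P[:,2]>=lo)&(P[:,2]<hi)]; print(lo,len(q)); 
  h,_,_=np.histogram2d(q[:,0],q[:,1],bins=[np.arange(-10,96,10),np.arange(60,141,8)]); print(h.astype(int))
print(rel((.075,.102,.05)))
```

```text
2.4167 [0.07417888 0.10236023] [0.67795727 0.12153935 0.06552879] 0.251487601245526 [0.01542974 0.52232787 0.39904662]
54 11
[[0 0 0 0 0 0 0 0 0 0]
 [0 0 0 0 0 0 0 0 0 0]
 [0 0 0 0 1 0 0 0 0 0]
 [0 0 0 0 0 0 0 0 0 0]
 [0 0 0 0 0 0 9 0 0 0]
 [0 0 0 0 0 0 1 0 0 0]
 [0 0 0 0 0 0 0 0 0 0]
 [0 0 0 0 0 0 0 0 0 0]
 [0 0 0 0 0 0 0 0 0 0]
 [0 0 0 0 0 0 0 0 0 0]]
64 37
[[0 0 0 0 0 0 0 0 0 0]
 [0 0 0 0 0 0 0 0 0 0]
 [0 0 0 0 0 0 0 0 0 0]
 [0 0 0 0 0 0 0 0 0 0]
 [0 0 0 0 0 0 0 0 0 0]
 [0 0 0 0 0 0 0 0 0 0]
 [0 0 0 0 0 0 0 0 0 0]
 [0 0 0 0 0 0 4 0 0 0]
 [0 0 0 2 0 0 9 0 1 0]
 [0 0 2 8 0 0 5 6 0 0]]
72 86
[[ 0  0  0  0  0  0  0  0  0  0]
 [ 0  0  0  0  0  0  0  0  0  0]
 [ 0  0  0  0  0  0  0  0  0  0]
 [ 0  0  0  0  0  0  0  0  0  0]
 [ 0  0  0  0  0  0  0  0  0  0]
 [ 0  0  0  0  0  0  0  0  0  0]
 [ 0  0  0  0  0  0  0  0  0  0]
 [ 0  0  4  0  0  0  6  0  0  0]
 [ 0  0  8  0  0  0 11  0  0  0]
 [ 0  0  8 23  0  0  6 13  7  0]]
[-0.8 -0.3 15.5]
```

View pics/s2.png

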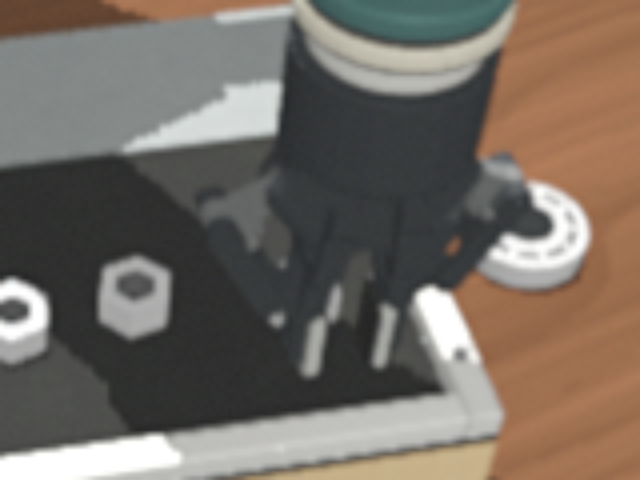

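{"op": "arm_command", "data": {
  "targets": "0 0 8 0 0 0 0.25;0 0 14 0 0 0 0.25;0 0 15 0 0 0 0.25;6 0 15 0 0 0 0.25;14 0 15 0 0 0 0.25;22 0 15 0 0 0 0.25;30 0 15 0 0 0 0.25;38 0 15 0 0 0 0.25;46 0 15 0 0 0 0.25;54 0 15 0 0 0 0.25"
}}

```text
time: 3.25
tool_pos: [0.6267, 0.1382, 0.0515]
tcp_rot: [0.497, 3.102, 0.0]
wrist_force: [0.2, 0.3, 0.6]
width: 0.25
```

Run:
```python
from h import *
im,d=bot.read_camera("scene"); cv2.imwrite("pics/s3.png",cv2.resize(im[130:270,190:430],None,fx=3,fy=3))
b=bot.read_state(); print(b['time'],st(b['tool_pos']),b['tool_pos'],b['width'],b['wrist_force'])
```

```text
3.3 [0.01850339 0.10259071] [0.6249576  0.13859364 0.05119322] 0.2495946882354058 [-2.85202969  0.49646168  0.36266857]
```

View pics/s3.png

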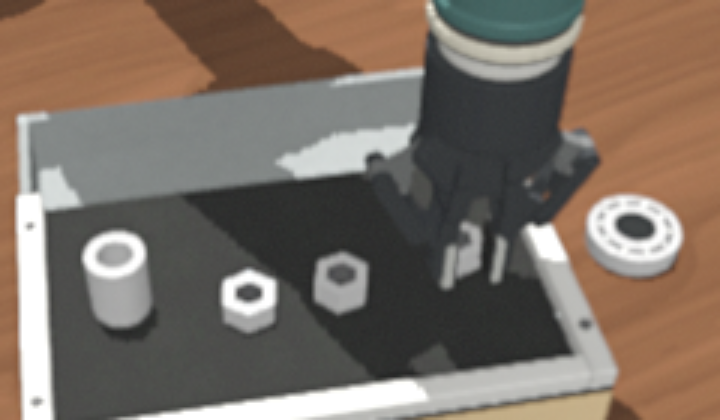

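The nut sits centred in front of the two fingers, so I'll continue the sweep.

{"op": "arm_command", "data": {
  "targets": "10 0 0 0 0 0 0.25;20 0 0 0 0 0 0.25;30 0 0 0 0 0 0.25;40 0 0 0 0 0 0.25;50 0 0 0 0 0 0.25;60 0 0 0 0 0 0.25;70 0 0 0 0 0 0.25;80 0 0 0 0 0 0.25;88 0 0 0 0 0 0.25;96 0 0 0 0 0 0.25"
}}

```text
time: 4.13
tool_pos: [0.5353, 0.1681, 0.0513]
tcp_rot: [-0.497, -3.102, 0.0]
wrist_force: [0.9, 0.1, 0.5]
width: 0.251
```

{"op": "arm_command", "data": {
  "targets": "5 0 0 0 0 0 0.25;8 0 0 0 0 0 0.25;8 0 0 0 0 0 0.25;8 0 0 0 0 0 0.25"
}}

```text
time: 4.47
tool_pos: [0.5286, 0.1704, 0.0512]
tcp_rot: [-0.497, -3.102, 0.0]
wrist_force: [-0.4, -0.4, 0.0]
width: 0.252
```

Run:
```python
from h import *
im,d=bot.read_camera("scene"); cv2.imwrite("pics/s4.png",cv2.resize(im[130:270,190:430],None,fx=3,fy=3))
b=bot.read_state(); print(b['time'],st(b['tool_pos']),b['tool_pos'],b['width'],b['wrist_force'])
print(rel((.07,.0274,.1)))
```

```text
4.5167 [-0.08260113  0.10380778] [0.52895372 0.1703247  0.0512811 ] 0.25267251931672946 [-0.03006235 -0.45103946  0.54385268]
[-153.4  -74.8  -48.7]
```

View pics/s4.png

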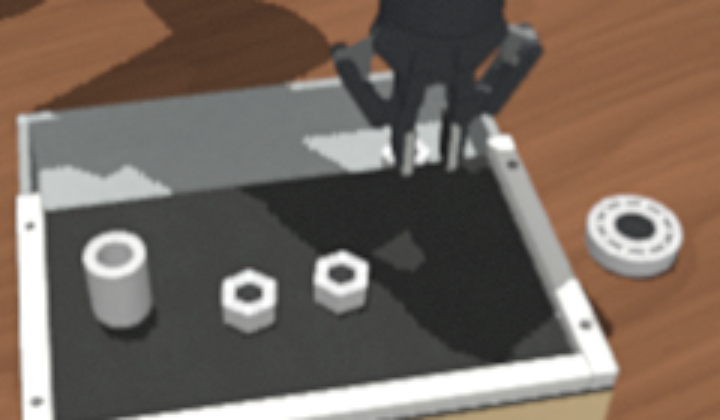

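The first nut is off the board, with a white piece visible in the trough at crop (405,150). Next is nut B.

{"op": "arm_command", "data": {
  "targets": "0 0 -25 0 0 0 0.25;-5 -5 -49 0 0 0 0.25;-35 -20 -50 0 0 0 0.25;-70 -37 -50 0 0 0 0.25;-105 -54 -50 0 0 0 0.25;-135 -67 -50 0 0 0 0.25;-150 -74 -50 0 0 0 0.25;-151 -75 -45 0 0 0 0.25;-151 -75 -30 0 0 0 0.25;-151 -75 -30 0 0 0 0.25"
}}

```text
time: 5.35
tool_pos: [0.6464, 0.0516, 0.078]
tcp_rot: [-0.498, -3.096, 0.001]
wrist_force: [-1.3, 0.9, -0.4]
width: 0.254
```

Run:
```python
from h import *
im,d=bot.read_camera("scene"); cv2.imwrite("pics/s5.png",cv2.resize(im[130:270,190:430],None,fx=3,fy=3))
b=bot.read_state(); print(b['time'],st(b['tool_pos']),b['tool_pos'],b['width'],b['wrist_force'])
print(rel((.066,.0274,.051)))
```

```text
5.4 [0.0650384  0.02647014] [0.64629777 0.05196544 0.07877323] 0.24941606995562726 [-0.12325488  0.04025506 -0.54823267]
[-1.1  1.  27.8]
```

View pics/s5.png

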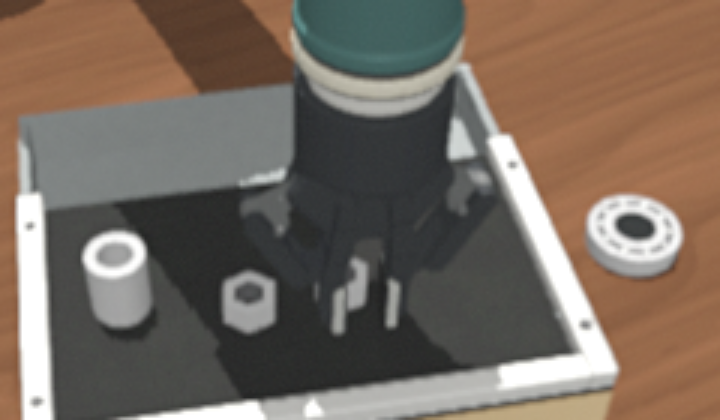

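{"op": "arm_command", "data": {
  "targets": "0 1 12 0 0 0 0.25;0 1 24 0 0 0 0.25;0 1 27 0 0 0 0.25;6 1 27 0 0 0 0.25;14 1 27 0 0 0 0.25;22 1 27 0 0 0 0.25;30 1 27 0 0 0 0.25;40 1 27 0 0 0 0.25;50 1 27 0 0 0 0.25;60 1 27 0 0 0 0.25"
}}

```text
time: 6.23
tool_pos: [0.5913, 0.072, 0.0548]
tcp_rot: [0.497, 3.101, 0.0]
wrist_force: [1.2, -0.5, -0.4]
width: 0.249
```

Run:
```python
from h import *
im,d=bot.read_camera("scene"); cv2.imwrite("pics/s6.png",cv2.resize(im[130:270,190:430],None,fx=3,fy=3))
b=bot.read_state(); s=st(b['tool_pos']);print(b['time'],s,b['tool_pos'],b['width'],b['wrist_force'])
w=world("scene",d); z=w[...,2]; S=(w[...,:2]-O)@M.T-s
m=(abs(S)<.08).all(-1)
for lo in range(60,150,8):
  k=m&(z>lo/1000)&(z<(lo+8)/1000); k&=~((S[...,1]+s[1]<-.075)&(z<.095))&~((S[...,0]+s[0]>.09))
  y=S[...,1][k]*1000; print(lo-51,k.sum(),y.min().round(),y.max().round(),np.percentile(y,[3,97]).round())
```

```text
6.2833 [0.00428243 0.02871157] [0.58906349 0.07247273 0.05431051] 0.2498632525850513 [-1.23311823  0.59293719 -0.15600508]
9 177 -75.0 25.0 [-72.  21.]
17 59 -23.0 25.0 [-22.  25.]
25 62 -23.0 25.0 [-23.  24.]
33 55 -23.0 24.0 [-22.  23.]
41 58 -37.0 33.0 [-28.  31.]
49 145 -42.0 45.0 [-40.  41.]
57 206 -46.0 48.0 [-42.  44.]
65 131 -51.0 52.0 [-48.  51.]
73 178 -55.0 57.0 [-52.  54.]
81 171 -60.0 61.0 [-57.  58.]
89 244 -64.0 64.0 [-59.  60.]
97 361 -64.0 65.0 [-62.  63.]
```

View pics/s6.png

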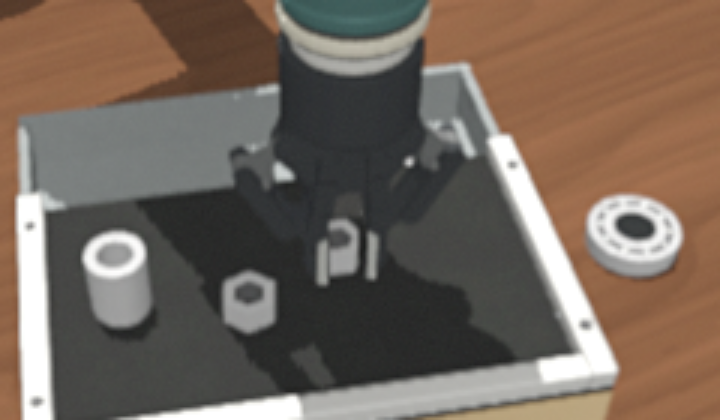

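The nut is centred. The gripper's linkage is at most about 30 mm to each side at the height of the bushing's top, so the last nut is clear too. Continuing.

{"op": "arm_command", "data": {
  "targets": "8 0 1 0 0 0 0.25;18 0 2 0 0 0 0.25;28 0 2 0 0 0 0.25;38 0 2 0 0 0 0.25;48 0 2 0 0 0 0.25;58 0 2 0 0 0 0.25;68 0 2 0 0 0 0.25;78 0 2 0 0 0 0.25;86 0 2 0 0 0 0.25;89 0 2 0 0 0 0.25"
}}

```text
time: 7.12
tool_pos: [0.5041, 0.0997, 0.0512]
tcp_rot: [-0.496, -3.098, 0.001]
wrist_force: [0.2, 1.0, -0.3]
width: 0.25
```

{"op": "arm_command", "data": {
  "targets": "0 0 0 0 0 0 0.25;0 0 0 0 0 0 0.25;0 0 0 0 0 0 0.25"
}}

```text
time: 7.37
tool_pos: [0.5069, 0.0993, 0.0516]
tcp_rot: [-0.497, -3.101, 0.001]
wrist_force: [0.3, 0.7, -0.5]
width: 0.252
```

Run:
```python
from h import *
im,d=bot.read_camera("scene"); cv2.imwrite("pics/s7.png",cv2.resize(im[130:270,190:430],None,fx=3,fy=3))
b=bot.read_state(); print(b['time'],st(b['tool_pos']),b['tool_pos'],b['width'],b['wrist_force'])
print(rel((.072,-.0297,.1)))
```

```text
7.4167 [-0.0819049   0.02951267] [0.50715275 0.09929678 0.05176148] 0.24820900790016573 [-0.03282103  0.10386357  0.20323548]
[-154.5  -57.6  -48.4]
```

View pics/s7.png

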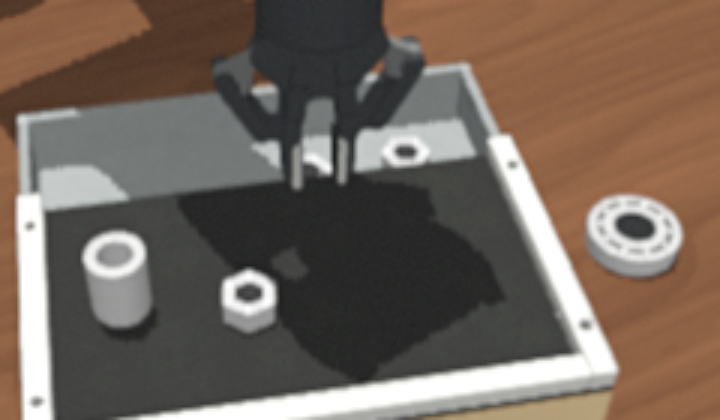

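{"op": "arm_command", "data": {
  "targets": "0 0 -25 0 0 0 0.25;-5 0 -49 0 0 0 0.25;-35 -12 -50 0 0 0 0.25;-70 -26 -50 0 0 0 0.25;-105 -40 -50 0 0 0 0.25;-135 -51 -50 0 0 0 0.25;-152 -57 -50 0 0 0 0.25;-154 -58 -45 0 0 0 0.25;-154 -58 -30 0 0 0 0.25;-154 -58 -30 0 0 0 0.25"
}}

```text
time: 8.25
tool_pos: [0.6331, -0.0039, 0.0788]
tcp_rot: [-0.498, -3.096, 0.001]
wrist_force: [-1.4, 0.5, -1.7]
width: 0.249
```

Run:
```python
from h import *
im,d=bot.read_camera("scene"); cv2.imwrite("pics/s8.png",cv2.resize(im[130:270,190:430],None,fx=3,fy=3))
b=bot.read_state(); print(b['time'],st(b['tool_pos']),b['tool_pos'],b['width'],b['wrist_force'])
print(rel((.070,-.0297,.051)))
```

```text
8.3 [ 0.06916704 -0.03046219] [ 0.63301853 -0.0035503   0.07960049] 0.2470398057335391 [-0.03668137  0.2547759   0.23891683]
[-1.   0.8 28.6]
```

View pics/s8.png

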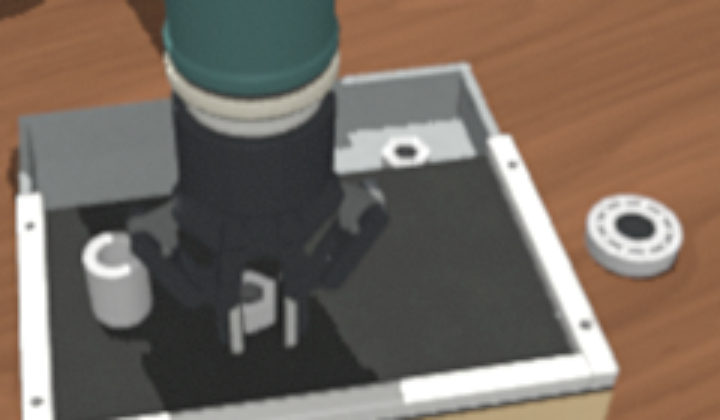

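{"op": "arm_command", "data": {
  "targets": "0 1 12 0 0 0 0.25;0 2 25 0 0 0 0.25;0 2 29 0 0 0 0.25;6 2 30 0 0 0 0.25;14 2 30 0 0 0 0.25;22 2 30 0 0 0 0.25;30 2 30 0 0 0 0.25;40 2 30 0 0 0 0.25;50 2 30 0 0 0 0.25;60 2 30 0 0 0 0.25"
}}

```text
time: 9.13
tool_pos: [0.5785, 0.0172, 0.0528]
tcp_rot: [0.497, 3.101, 0.0]
wrist_force: [0.5, 0.1, 0.4]
width: 0.252
```

Run:
```python
from h import *
im,d=bot.read_camera("scene"); cv2.imwrite("pics/s9.png",cv2.resize(im[130:270,190:430],None,fx=3,fy=3))
b=bot.read_state(); print(b['time'],st(b['tool_pos']),b['tool_pos'],b['width'],b['wrist_force'])
```

```text
9.1833 [ 0.00863814 -0.02735307] [0.57626305 0.0177154  0.05228518] 0.24879878926901253 [-2.02903309  0.60723076  1.27864446]
```

View pics/s9.png

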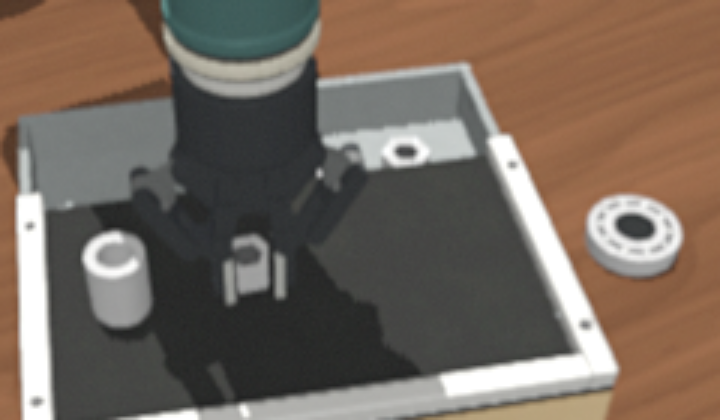

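{"op": "arm_command", "data": {
  "targets": "8 0 0 0 0 0 0.25;18 0 0 0 0 0 0.25;28 0 0 0 0 0 0.25;38 0 0 0 0 0 0.25;48 0 0 0 0 0 0.25;58 0 0 0 0 0 0.25;68 0 0 0 0 0 0.25;78 0 0 0 0 0 0.25;88 0 0 0 0 0 0.25;93 0 0 0 0 0 0.25"
}}

```text
time: 10.02
tool_pos: [0.489, 0.0463, 0.0521]
tcp_rot: [-0.497, -3.101, 0.0]
wrist_force: [-0.9, 0.5, -0.6]
width: 0.247
```

{"op": "arm_command", "data": {
  "targets": "0 0 0 0 0 0 0.25;0 0 0 0 0 0 0.25;0 0 0 0 0 0 0.25;-5 0 -20 0 0 0 0.25;-10 0 -50 0 0 0 0.25;-10 0 -85 0 0 0 0.25;-10 0 -120 0 0 0 0.25;-10 0 -150 0 0 0 0.25;-10 0 -160 0 0 0 0.25"
}}

```text
time: 10.77
tool_pos: [0.504, 0.0427, 0.2181]
tcp_rot: [0.496, 3.093, 0.003]
wrist_force: [1.4, 0.3, 1.6]
width: 0.247
```

Run:
```python
from h import *
im,d=bot.read_camera("scene"); cv2.imwrite("pics/s10.png",cv2.resize(im[130:270,190:430],None,fx=3,fy=3))
im,_=bot.read_camera("top"); cv2.imwrite("pics/t10.png",cv2.resize(im[90:310,140:400],None,fx=2,fy=2))
b=bot.read_state(); print(b['time'],st(b['tool_pos']),b['tool_pos'],b['wrist_force'])
```

```text
10.8667 [-0.06888389 -0.025721  ] [0.50286327 0.0427114  0.2152223 ] [-0.14972302 -0.43669089 -0.40915129]
```

View pics/s10.png

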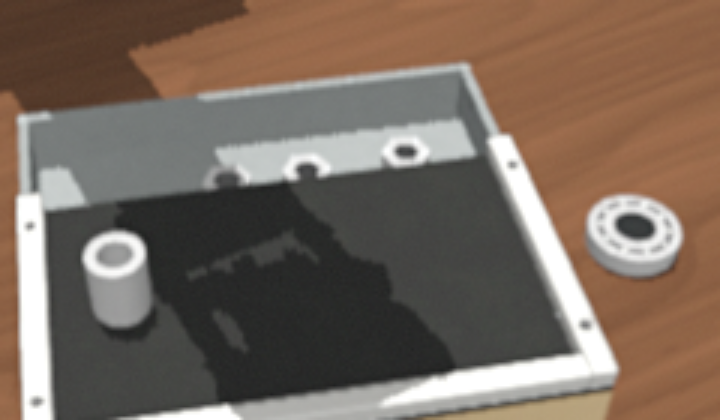

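View pics/t10.png

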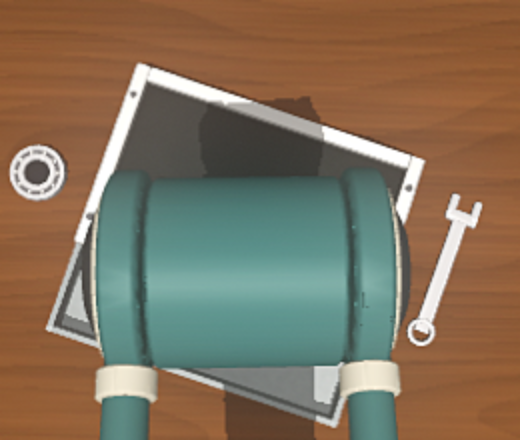

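The scene view shows the three nuts in the trough at crop (228,180), (306,168) and (405,152), and the bushing unmoved. I'll move the arm aside to check from the top.

{"op": "arm_command", "data": {
  "targets": "0 30 -5 0 0 0 0.25;0 70 -10 0 0 0 0.25;0 110 -10 0 0 0 0.25;0 150 -10 0 0 0 0.25;0 190 -10 0 0 0 0.25;0 230 -10 0 0 0 0.25;0 270 -10 0 0 0 0.25;0 300 -10 0 0 0 0.25;0 320 -10 0 0 0 0.25;0 320 -10 0 0 0 0.25"
}}

```text
time: 11.7
tool_pos: [0.5997, 0.3502, 0.2178]
tcp_rot: [-0.492, -3.099, 0.002]
wrist_force: [0.0, -0.9, 0.4]
width: 0.245
```

Run:
```python
from h import *
im,d=bot.read_camera("top"); cv2.imwrite("pics/t11.png",cv2.resize(im[90:310,120:400],None,fx=2.5,fy=2.5))
w=world("top",d); z=w[...,2]; S=(w[...,:2]-O)@M.T
m=((S[...,0]<-.092)&(S[...,0]>-.178)&(abs(S[...,1])<.152)&(z>.0145)).astype(np.uint8)
n,l,s,c=cv2.connectedComponentsWithStats(m)
for i in range(1,n):
    if s[i,4]>15: P=S[l==i]; print(s[i,4],P.mean(0).round(4),np.percentile(z[l==i],[5,50,95]).round(4),c[i].round())
d0=np.load("top0.npy"); im0=cv2.imread("pics/top0.png")
def comp(d,box,zz):
    w=world("top",d); k=np.zeros(d.shape,bool); k[box[1]:box[3],box[0]:box[2]]=1; k&=w[...,2]>zz; return w[k].mean(0).round(4),k.sum()
for b,zz in (((295,195,325,222),.055),((140,158,175,195),.008),((340,180,385,268),.004)): print(comp(d0,b,zz),comp(d,b,zz))
b=bot.read_state();print(b['time'],b['tool_pos'],b['wrist_force'],abs(b['joint_vel']).max())
```

```text
3548 [-0.1533  0.1295] [0.5896 0.6215 0.6446] [ 22. 264.]
122 [-0.128   0.1039] [0.0184 0.0225 0.0256] [200. 236.]
119 [-0.1226  0.0325] [0.0196 0.0223 0.0254] [232. 244.]
116 [-0.1225 -0.0246] [0.02   0.0226 0.0249] [256. 252.]
(array([ 0.5463, -0.0529,  0.0855]), np.int64(192)) (array([ 0.5463, -0.053 ,  0.0855]), np.int64(192))
(array([0.6182, 0.2839, 0.0171]), np.int64(612)) (array([0.6183, 0.2839, 0.0171]), np.int64(611))
(array([ 0.532 , -0.1707,  0.0157]), np.int64(825)) (array([ 0.531 , -0.1707,  0.0153]), np.int64(839))
11.75 [0.59930423 0.3480055  0.21797281] [-0.84236633 -0.39184404  0.44834429] 0.03577695450252768
```

View pics/t11.png

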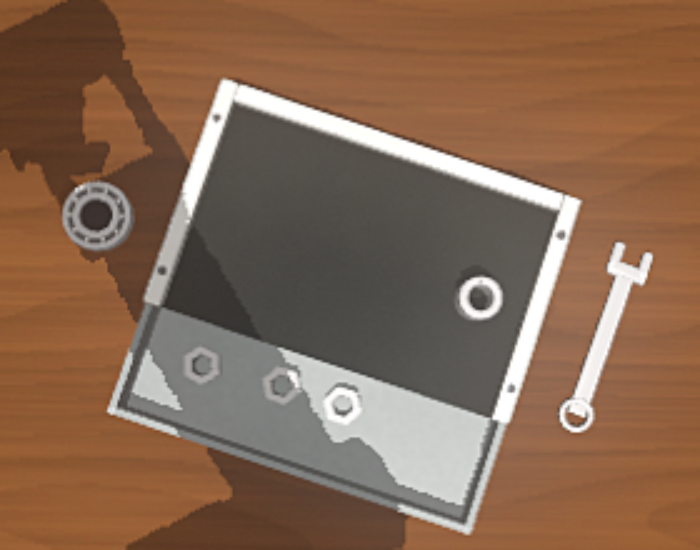

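All three nuts lie flat in the trough, with their tops at about 22 mm. The bushing, bearing and spanner are unmoved, and the arm is clear. I'll hand the job in.

```bash
python3 -c "
from workcell import bot
print(bot.finish_job())"
```

```text
the job is handed in; nothing more can be done
None
```

All three nuts are in the catch trough, and I handed the job in at about 12 s of the 48 s allowed. I swept them one at a time along the board and over the front edge. The fingers were opened to about 21 mm so that both pushed each nut.

**Nuts:** the last top-camera check found all three lying flat. In the station's frame they are at about (x, y) = (-128, 104), (-123, 33) and (-123, -25) mm. Their tops are about 22 mm above the bench.

**Other objects:** the bushing and bearing read within 0.1 mm of where they started. The spanner read within about 1 mm, which is measurement noise.

**Arm:** it stood clear of everything at the end, and wrist forces stayed at a few newtons in every reading.

No check failed or disagreed. `finish_job` reports no verdict, so these readings are the only confirmation I have.

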